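Lay out the plumbing parts on their matching boards

TASK

The parts for the water cupboard are scattered over the kitchen worktop. Set each one upright and centred on the white board that bears its painted outline, lined up with that outline: the blue water meter on the blue meter outline, the red meter on the red one, the yellow-handled valve on the yellow outline and the green-capped filter bowl on the green disc. Do not shift or knock over the glass jar that stands among them.

Things in the scene. Friction and masses are not known exactly. Their poses are not given: they have to be found in the camera images.
- cold_meter: Loose water meter: blue register with white dial on a brass body with a pipe stub on either side. 110 mm long along its y (pipe axis), 66 mm tall, about 0.5 kg. The register, an upright cylinder 60 mm across from 34 to 66 mm height, is gripped across x; below: body 58 mm across, stubs 29 mm wide, 33 high. Origin: centre of underside, on the register's axis; z up. A half turn about z counts the same.
- hot_meter: Loose water meter: red register with white dial on a brass body with a pipe stub on either side. 110 mm long along its y (pipe axis), 66 mm tall, about 0.5 kg. The register, an upright cylinder 60 mm across from 34 to 66 mm height, is gripped across x; below: body 58 mm across, stubs 29 mm wide, 33 high. Origin: centre of underside, on the register's axis; z up. A half turn about z counts the same.
- ball_valve: Loose steel ball valve with a yellow bar handle on top. 88 mm long along its y (pipe axis), 70 mm tall, about 0.3 kg. Handle 18 mm wide (x), 54 mm long (y), from 44 to 70 mm height, gripped across x; steel body below at most 32 mm wide and 34 mm high, thin stem between. Origin: centre of underside, below the handle's middle; z up. A half turn about z counts the same.
- filter_bowl: Loose round filter bowl standing upright: white bowl of 50 mm diameter below, green cap of 58 mm diameter from 30 to 65 mm height (grip the cap), about 0.18 kg. 65 mm tall. Origin: centre of its underside; z up. Its yaw does not matter.
- cold_board: Flat white board fixed to the worktop, 90 (x) by 125 (y) mm and 8 mm thick, painted with a blue water-meter outline (66 mm disc with a 114 mm long bar along y). Origin: centre of its underside, below the centre of the outline; z up, y along the board's long side, the way the meter's pipe axis must lie.
- hot_board: Flat white board fixed to the worktop, 90 (x) by 125 (y) mm and 8 mm thick, painted with a red water-meter outline (66 mm disc with a 114 mm long bar along y). Origin: centre of its underside, below the centre of the outline; z up, y along the board's long side, the way the meter's pipe axis must lie.
- valve_board: Flat white board fixed to the worktop, 90 (x) by 125 (y) mm and 8 mm thick, painted with a yellow valve outline (narrow, 92 mm long along y, no disc). Origin: centre of its underside, below the centre of the outline; z up, y along the board's long side, the way the valve's pipe axis must lie.
- filter_board: Flat white board fixed to the worktop, 90 (x) by 125 (y) mm and 8 mm thick, painted with a green disc of 66 mm. Origin: centre of its underside, below the centre of the outline; z up, y along the board's long side.
- jar: Loose glass jar, aluminium cap, 44 mm diameter, 58 mm tall; to be left where it is. Origin: centre of underside, z up. Parts and boards stand in two rows around it, in eight places about 0.17 m apart in x and 0.2 m in y, their y turned at most 0.45 rad from world y. A roll of white tape and a brass ring nut (at most 42 mm across, 16 mm high) lie between the places.
Mind the look-alikes: they are no part of the job. What is shaped like the hot_meter but purple is not meant.

How it is judged:
By the outcome, as a careful person would: the job done as asked, in the order asked, and still so for the second after the job is handed in, with the robot touching nothing.
It also fails if it takes over 128 s, if anything falls off the work surface, if the arm or the gripper's body presses on something with over 40 N, if the wrist force passes 120 N, or if a joint passes its speed limit or range.

ROBOT

A 7-joint arm with a two-finger parallel gripper is mounted at the origin on the work surface. World frame = base frame: x ahead of the robot, y to its left, z up, the work surface at z = 0. Lengths are in m, angles in degrees, forces in N, time in s.
With the tool pointing down it reaches from about 0.35 to 0.9 m from the base axis. Payload 7.2 kg.
Tool frame: the origin (TCP) lies at the very end of the fingers, on their centre line; the grasp point (between the pads) lies 19 mm behind it; z points along the fingers, y is the line along which they close (so a half turn about z gives the same grasp; the last joint's range is limited). The gripper opens to 88 mm and grips with 3 to 60 N. Pads are 20 mm wide; open, the fingers measure 115 mm over their backs; the gripper's body (75 mm by 178 mm) begins 61 mm behind the grasp point.
Start: joints at [-78.277, 23.554, -0.728, 91.456, 0.321, 64.991, -4.71], TCP at [0.168, 0.602, 0.223] pointing down, gripper open.
Joint ranges: [-169.25, 169.25], [-16.82, 113.86], [-84.01, 82.57], [7.8, 145.47], [-59.2, 239.2], [7.22, 106.19], [-163.78, 163.78]. Speed limits (degrees/s): [136.94, 136.94, 172.46, 172.46, 180, 180, 180].

INTERFACE

Orientations are given as a 3x3 rotation matrix whose columns are the frame's x, y, z axes.
In Python, from rig import bot, snapshot gives the robot as it stands.
- The arm moves only by the shell command python3 -m crank 'ROWS' [OPENING]. ROWS is JSON, a list that holds one entry, the list of rows, each a list of 6 numbers: the shift along the tool's x, y, z in cm, then the turn, a rotation vector about the tool's x, y, z in degrees. A call has 1 to 20 rows; each row is the pose to reach, as a shift and turn from the pose commanded when the call began, along the tool's axes at that moment; what a row does not reach only later rows make up. A row lasts 1/8 s, in which the tool goes at most 62.5 mm and 10.7 degrees, less where a joint would pass 70% of its speed; a pose out of reach is approached as far as the arm can. A call with a gripper value outside its range is refused whole. OPENING is the closure, from -1 (fully open) to 1 (shut), set as the call begins (- or left out, the last holds). The fingers move at their own pace and stop on an object; the grip force is fixed at half the most. Time passes only in rows, so rows that repeat a pose let the fingers close. It gives the time, the measured TCP pose, the force, the opening and the grip force at its end, in the units of the state.
- bot.sense(): the state, without advancing time (a new reading comes with each control period).
- snapshot(name): name is "scene" or "top"; returns a dict with "color" (384x512x3 uint8, blue, green, red), "fx", "fy", "cx", "cy" (pixels), "R" (3x3) and "t" (3): a world point X has camera coordinates R X + t. Camera axes: x right, y down, z forward; pixel columns grow to the right and rows downward; lengths in m; the calibration is good to about 2 mm. A picture is of the moment at which its call begins. There is no depth.
- bot.hand_in(): hands the job in; it is judged then, once.
The state is a dict: "clock": time; "joint_positions": joint angles; "joint_vel": joint speeds; "joint_torque": joint torques, N m; "ee_pos": TCP position; "eef_rot": TCP orientation; "ft_force": force on the tool from outside, world axes, zero at the start; "ft_torque": the same for the moment, N m; "opening": finger opening in m; "grasp_force": force on a finger pad.
Only numpy, scipy, OpenCV 4.12 (cv2) and the standard library are available. Lean on these libraries where they do the work, as an engineer would, in place of code of your own. Each camera call takes 0.05 s, during which the arm holds its last target. There are 200 camera calls.

## Working session

There is one attempt and no reset: what is moved stays moved. The work goes in short steps, Python scripts to look and compute and a shell command to move; the robot and the scene stay as the last step left them, time stands still between calls to the robot, and variables do not carry over. Pictures are saved under pics/ and viewed, at most 14 in all, crops included, and the job is handed in when it is done.

```bash
mkdir -p pics; ls; python3 - <<'E'
from rig import bot,snapshot
import cv2,json,numpy as np
s=bot.sense();print(s['clock'],s['ee_pos'],s['eef_rot'],s['opening'])
for n in("scene","top"):
    d=snapshot(n);cv2.imwrite(f"pics/{n}0.png",d["color"]);print(n,d["fx"],d["fy"],d["cx"],d["cy"],np.round(d["R"],3).tolist(),d["t"])
    np.savez(f"{n}0.npz",**d)
E
```

```text
pics
0.0 [0.1682778  0.60138402 0.221802  ] [[-9.63033382e-01  2.69381872e-01 -3.34759687e-04]
 [ 2.69382054e-01  9.63032003e-01 -1.63394883e-03]
 [-1.17771901e-04 -1.66372552e-03 -9.99998609e-01]] 0.08772989819265596
scene 404.8883697802631 404.8883697802631 255.16667820492174 192.40084394631037 [[-0.765, 0.644, -0.013], [0.357, 0.407, -0.841], [-0.536, -0.648, -0.541]] [ 0.37485968 -0.15000406  1.27203912]
top 492.68016406751855 492.68016406751855 253.26692118201416 188.31162038555658 [[0.015, -1.0, -0.019], [-0.998, -0.014, -0.066], [0.066, 0.02, -0.998]] [0.00172968 0.47758498 1.39866144]
```

View pics/top0.png

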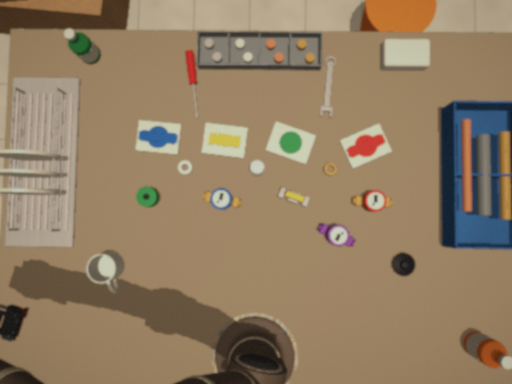

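View pics/scene0.png

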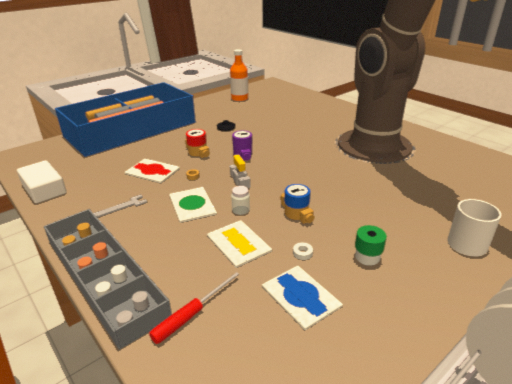

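Candidates in the top view:
- **Cold meter:** blue register, (222,198).
- **Hot meter:** red register, (375,201). The purple decoy at (340,235) is rejected.
- **Valve:** yellow handle, (294,197).
- **Filter bowl:** green cap, (148,197). The green bottle at (85,45) and black ring at (403,264) are not it.
- **Boards:** blue (158,137), yellow (225,140), green (291,142), red (366,145).
- **Leave alone:** jar (257,167), tape (184,167), nut (330,169).

```bash
cat > m.py <<'E'
import cv2,numpy as np
from rig import bot,snapshot
def ray(d,px,z):
    px=np.atleast_2d(px).astype(float);R=np.array(d["R"]);C=-R.T@np.array(d["t"])
    v=np.c_[(px[:,0]-d["cx"])/d["fx"],(px[:,1]-d["cy"])/d["fy"],np.ones(len(px))]@R
    return (C+v*((z-C[2])/v[:,2])[:,None])[:,:2]
def hsv(d): return cv2.cvtColor(cv2.resize(d["color"],None,fx=4,fy=4,interpolation=cv2.INTER_CUBIC),cv2.COLOR_BGR2HSV)
H={'blue':(100,125),'red':(174,5),'yellow':(24,34),'green':(50,85)}
def cmask(h,c,smin=130,vmin=60):
    a,b=H[c];hh=h[...,0];m=((hh>=a)&(hh<=b)) if a<b else ((hh>=a)|(hh<=b))
    return (m&(h[...,1]>smin)&(h[...,2]>vmin)).astype(np.uint8)*255
def big(m,box):
    x0,y0,x1,y1=[4*v for v in box];k=np.zeros_like(m);k[y0:y1,x0:x1]=m[y0:y1,x0:x1]
    cs,_=cv2.findContours(k,cv2.RETR_EXTERNAL,cv2.CHAIN_APPROX_NONE)
    return max(cs,key=cv2.contourArea)
pxs=lambda c:(c.reshape(-1,2)+0.5)/4-0.5
def rect(d,c,z):   # centre, sides, yaw of long side from world y (deg, ccw)
    (p,s,a)=cv2.minAreaRect((ray(d,pxs(c),z)*1000).astype(np.float32))
    b=cv2.boxPoints((p,s,a));e=max(b[1]-b[0],b[2]-b[1],key=np.linalg.norm)
    y=np.degrees(np.arctan2(-e[0],e[1]));y=(y+90)%180-90
    return np.round(p,1),np.round(sorted(s),1),round(float(y),1)
E
cat > a.py <<'E'
from m import *
d=dict(np.load("top0.npz"));h=hsv(d)
box=lambda p,r:(p[0]-r,p[1]-r,p[0]+r,p[1]+r)
for n,p,c,z,r in[("cold",(222,198),'blue',.05,22),("hot",(375,201),'red',.05,22),("valve",(294,197),'yellow',.057,20),("filter",(148,197),'green',.0475,20)]:
    k=big(cmask(h,c),box(p,r));print(n,rect(d,k,z))
    if n in("cold","hot"):
        m=((h[...,0]>8)&(h[...,0]<24)&(h[...,1]>150)&(h[...,2]>110)).astype(np.uint8)*255
        q=[big(m,(p[0]-24,p[1]-15,p[0]-10,p[1]+15)),big(m,(p[0]+10,p[1]-15,p[0]+24,p[1]+15))]
        w=[ray(d,pxs(k).reshape(-1,2),.028) for k in q]
        ctr=np.array([x.mean(0) for x in w])*1000;e=ctr[0]-ctr[1];b=np.concatenate(w).astype(np.float32)*1000
        print(" stubs",ctr.round(1).tolist(),"mid",ctr.mean(0).round(1),"yaw",np.degrees(np.arctan2(-e[0],e[1])).round(1),[cv2.contourArea(k) for k in q],"rect",rect(d,np.concatenate(q),.022))
for n,p,c in[("cb",(158,137),'blue'),("hb",(366,145),'red'),("vb",(225,140),'yellow'),("fb",(291,142),'green')]:
    o=big(cmask(h,c),box(p,24));w=((h[...,1]<70)&(h[...,2]>140)).astype(np.uint8)*255|cmask(h,c)
    print(n,"outline",rect(d,o,.008),"board",rect(d,big(w,box(p,28)),.008))
    M=cv2.moments(o);print("  centroid",(ray(d,[[(M['m10']/M['m00']+.5)/4-.5,(M['m01']/M['m00']+.5)/4-.5]],.008)*1000).round(1))
w=((h[...,1]<70)&(h[...,2]>120)).astype(np.uint8)*255
print("jar",rect(d,big(w,box((257,167),11)),.05))
for n,p,z in(("purple",(340,235),.066),("tape",(184,167),.01),("nut",(330,169),.01)): print(n,ray(d,[p],z))
t=d["color"]
cv2.imwrite("pics/crop.png",cv2.resize(t[115:255,125:400],None,fx=2.9,fy=2.9,interpolation=cv2.INTER_CUBIC))
E
python3 a.py
```

```text
Traceback (most recent call last):
  File "a.py", line 5, in <module>
    k=big(cmask(h,c),box(p,r));print(n,rect(d,k,z))
  File "m.py", line 15, in big
    return max(cs,key=cv2.contourArea)
ValueError: max() iterable argument is empty
```

```bash
python3 - <<'E'
from m import *
d=dict(np.load("top0.npz"));h=cv2.cvtColor(d["color"],cv2.COLOR_BGR2HSV)
for x,y in[(214,192),(213,198),(222,190),(222,208),(158,137),(225,140),(294,197),(291,142),(148,190),(366,145),(375,193),(209,197),(237,202),(358,201),(388,202),(257,167),(140,125)]:print(x,y,h[y,x],h[y-6,x],h[y+6,x])
t=d["color"]
cv2.imwrite("pics/crop.png",cv2.resize(t[115:255,125:400],None,fx=2.9,fy=2.9,interpolation=cv2.INTER_CUBIC))
E
```

```text
214 192 [105  54 162] [ 17  91 160] [ 35  27 207]
213 198 [ 42  20 196] [108  73 150] [107  82 156]
222 190 [ 93  19 161] [ 17  92 160] [ 33  34 134]
222 208 [108  98 148] [ 35  27 208] [ 17  93 159]
158 137 [106 172 154] [106 169 154] [106 173 153]
225 140 [ 27 159 202] [ 27 102 200] [ 27  77 196]
294 197 [ 27 156 201] [ 19  79 161] [ 17  67 148]
291 142 [ 64 136 148] [ 64 134 148] [ 64 133 149]
148 190 [ 64 139 143] [ 17  93 157] [59 88 75]
366 145 [  1 187 200] [  2 188 198] [  2 185 200]
375 193 [ 21  44 197] [ 17  95 159] [28 40 83]
209 197 [ 18 120 182] [ 17 121 158] [ 16  88 153]
237 202 [ 19 151 193] [ 17 112 162] [ 17  97 155]
358 201 [ 20 150 200] [ 17 128 165] [ 17  95 158]
388 202 [ 18 151 194] [ 17 108 163] [ 17  97 155]
257 167 [ 34  19 206] [ 27  23 198] [ 27  26 175]
140 125 [ 31  37 202] [ 20  74 170] [103  43 160]
```

View pics/crop.png

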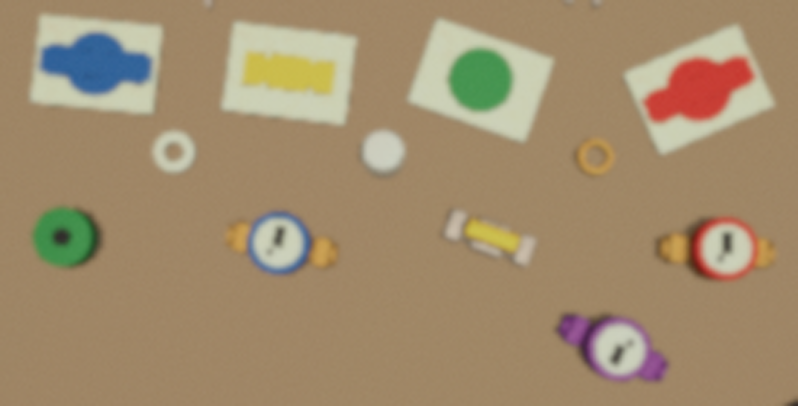

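The crop confirms the parts. Enlarging coordinates by 2.9 from offset (125,115): blue meter (279,242), red (725,247), valve (492,236), filter (66,236), and purple decoy (618,348), which is skipped.

```bash
sed -i "s/smin=130,vmin=60/smin=45,vmin=60/; s/'red':(174,5)/'red':(170,7)/;s/'blue':(100,125)/'blue':(98,125)/" m.py
sed -i 's/h\[...,1\]>150)&(h\[...,2\]>110/h[...,1]>118)\&(h[...,2]>150/; s/h\[...,1\]<70)&(h\[...,2\]>1[24]0/h[...,1]<60)\&(h[...,2]>165/; s/cmask(h,c),box(p,24)/cmask(h,c,100),box(p,24)/' a.py
sed -i "s/k=big(cmask(h,c),box(p,r))/k=big(cmask(h,c,{'yellow':85,'blue':45,'red':60,'green':75}[c]),box(p,r))/" a.py
sed -i '/^d=/a R=d["R"];print("C",-R.T@d["t"])' a.py
python3 a.py
```

```text
C [ 0.38470584 -0.01945742  1.42687318]
cold (array([445.8,  97.9]), array([57.3, 58.3]), 74.8)
 stubs [[452.7, 141.4], [438.1, 55.9]] mid [445.4  98.7] yaw -9.7 [980.0, 1273.5] rect (array([445.5,  98. ]), array([ 31.3, 112.9]), -10.0)
hot (array([ 446.6, -328.7]), array([59.4, 60.3]), 0.0)
 stubs [[447.1, -287.3], [445.2, -371.4]] mid [ 446.2 -329.4] yaw -1.3 [1096.5, 1019.0] rect (array([ 445.4, -330.7]), array([ 38.3, 110.9]), 1.9)
valve (array([ 455.4, -106.6]), array([15.1, 51.5]), -19.3)
filter (array([449. , 306.8]), array([54.3, 60.2]), 0.8)
cb outline (array([625.7, 290.3]), array([ 58.5, 103.9]), -27.3) board (array([625.2, 289.9]), array([ 93. , 127.1]), -5.3)
  centroid [[625.7 290.1]]
hb outline (array([ 607.2, -313.9]), array([ 62.1, 108.6]), 2.6) board (array([ 607. , -314.2]), array([ 93.4, 128.2]), 24.3)
  centroid [[ 607.1 -313.9]]
vb outline (array([618.7,  95.6]), array([33.8, 89.2]), -6.5) board (array([618.5,  95.4]), array([ 93. , 128.3]), -6.4)
  centroid [[618.7  95.5]]
fb outline (array([614.1, -96.2]), array([56.3, 56.5]), 0.7) board (array([613.5, -96.6]), array([ 92.7, 127.7]), -18.7)
  centroid [[614.  -96.5]]
jar (array([537.9,  -2. ]), array([39.5, 40.7]), 0.8)
purple [[ 0.34916573 -0.23221971]]
tape [[0.53703997 0.21040937]]
nut [[ 0.53668514 -0.21161036]]
```

```bash
cat > go.py <<'E'
# usage: go.py x y z(mm) yaw(deg of tool y from world x)
import sys,numpy as np
from rig import bot
from scipy.spatial.transform import Rotation as Ro
s=bot.sense();R=np.array(s['eef_rot']);p=np.array(s['ee_pos'])
x,y,z,a=map(float,sys.argv[1:5]);c,t=np.cos(np.radians(a)),np.sin(np.radians(a))
T=np.array([[t,c,0],[-c,t,0],[0,0,-1]])
print('shift cm',(R.T@(np.array([x,y,z])/1000-p)*100).round(2),'turn',Ro.from_matrix(R.T@T).as_rotvec(degrees=True).round(2))
print('clock',s['clock'],'tcp mm',(p*1000).round(1),'yaw',np.degrees(np.arctan2(R[1,1],R[0,1])).round(2),'tilt',np.degrees(np.arccos(-R[2,2])).round(2),'open',round(s['opening'],4),'grip',round(s['grasp_force'],1),'F',np.round(s['ft_force'],1))
E
python3 go.py 446 98 160 -9.9
```

```text
Traceback (most recent call last):
  File "go.py", line 8, in <module>
    print('shift cm',(R.T@(np.array([x,y,z])/1000-p)*100).round(2),'turn',Ro.from_matrix(R.T@T).as_rotvec(degrees=True).round(2))
                                                                          ~~~~~~~~~~~~~~^^^^^^^
  File "scipy/spatial/transform/_rotation.pyx", line 1143, in scipy.spatial.transform._rotation.Rotation.from_matrix
ValueError: Non-positive determinant (left-handed or null coordinate frame) in rotation matrix 0: [[-9.98123782e-02 -9.95006273e-01  7.88638423e-05]
 [-9.95005282e-01  9.98123902e-02  1.40572485e-03]
 [ 1.40657663e-03 -6.18388008e-05  9.99999009e-01]].
```

```bash
sed -i 's/\[t,c,0\],\[-c,t,0\]/[-t,c,0],[c,t,0]/' go.py; python3 go.py 446 98 160 -9.9
```

```text
shift cm [-40.31 -41.     6.25] turn [-6.000e-02  6.000e-02  8.427e+01]
clock 0.1 tcp mm [168.3 601.5 221.9] yaw 74.37 tilt 0.08 open 0.0879 grip 0.0 F [-0.3  0.3  0.2]
```

```bash
python3 -m crank '[[[-40.3,-41,6.2,0,0,84.3],[-40.3,-41,6.2,0,0,84.3],[-40.3,-41,6.2,0,0,84.3],[-40.3,-41,6.2,0,0,84.3],[-40.3,-41,6.2,0,0,84.3],[-40.3,-41,6.2,0,0,84.3],[-40.3,-41,6.2,0,0,84.3],[-40.3,-41,6.2,0,0,84.3],[-40.3,-41,6.2,0,0,84.3],[-40.3,-41,6.2,0,0,84.3],[-40.3,-41,6.2,0,0,84.3],[-40.3,-41,6.2,0,0,84.3],[-40.3,-41,6.2,0,0,84.3],[-40.3,-41,6.2,0,0,84.3],[-40.3,-41,6.2,0,0,84.3],[-40.3,-41,6.2,0,0,84.3]]]' -1; python3 go.py 446 98 31 -9.9
```

```text
clock: 2.1
ee_pos: [0.446, 0.0987, 0.1607]
eef_rot: [[0.172, 0.985, 0.0], [0.985, -0.172, 0.0], [0.0, 0.0, -1.0]]
ft_force: [0.4, 0.5, -0.7]
opening: 0.0879
grasp_force: 0.0
shift cm [-7.000e-02  1.000e-02  1.297e+01] turn [ 0.   -0.01 -0.01]
clock 2.1 tcp mm [446.   98.7 160.7] yaw -9.91 tilt 0.01 open 0.0879 grip 0.0 F [ 0.4  0.5 -0.7]
```

```bash
python3 -m crank '[[[-0.1,0,5,0,0,0],[-0.1,0,9,0,0,0],[-0.1,0,12,0,0,0],[-0.1,0,13,0,0,0],[-0.1,0,13,0,0,0],[-0.1,0,13,0,0,0]]]' -1 | grep -E "ee_pos|force"; python3 -m crank '[[[0,0,0,0,0,0],[0,0,0,0,0,0],[0,0,0,0,0,0],[0,0,0,0,0,0],[0,0,0,0,0,0],[0,0,0,0,0,0],[0,0,0,0,0,0],[0,0,0,0,0,0]]]' 1;  python3 go.py 446 98 160 -9.9
```

```text
ee_pos: [0.4467, 0.0977, 0.0317]
ft_force: [0.3, -0.0, -0.1]
grasp_force: 0.0
clock: 3.85
ee_pos: [0.4456, 0.0977, 0.0309]
eef_rot: [[0.172, 0.985, -0.0], [0.985, -0.172, 0.0], [0.0, -0.001, -1.0]]
ft_force: [-2.9, 0.4, 6.5]
opening: 0.0593
grasp_force: 30.0
shift cm [  0.04   0.02 -12.91] turn [-0.03 -0.02 -0.02]
clock 3.85 tcp mm [445.6  97.7  30.9] yaw -9.92 tilt 0.04 open 0.0593 grip 30.0 F [-2.9  0.4  6.5]
```

```bash
python3 -m crank '[[[0,0,-3,0,0,0],[0,0,-7,0,0,0],[0,0,-11,0,0,0],[0,0,-12,0,0,0],[0,0,-12,0,0,0]]]' | grep -E "force|opening";  python3 go.py 625.5 290 150 -5.3
```

```text
ft_force: [-0.4, 0.4, -4.4]
opening: 0.0597
grasp_force: 30.0
shift cm [22.03 14.42  0.03] turn [-0.   -0.03 -4.59]
clock 4.475 tcp mm [445.6  97.8 150.2] yaw -9.89 tilt 0.03 open 0.0597 grip 30.0 F [-0.4  0.4 -4.4]
```

```bash
python3 -m crank '[[[3,2,0,0,0,-0.6],[7,4.6,0,0,0,-1.5],[11,7.2,0,0,0,-2.4],[15,9.8,0,0,0,-3.2],[19,12.4,0,0,0,-4],[21,13.7,0,0,0,-4.6],[22,14.4,0,0,0,-4.6],[22,14.4,0,0,0,-4.6],[22,14.4,0,0,0,-4.6]]]' | grep -E "force|opening";  python3 go.py 625.5 290 40 -5.3
python3 - <<'E'
from m import *
a=snapshot("scene")["color"];b=snapshot("top")["color"]
f=lambda i:cv2.resize(i,(400,300))
cv2.imwrite("pics/p1.png",np.hstack([f(a[150:384,150:462]),f(b[80:230,100:300])]))
E
```

```text
ft_force: [-0.3, -0.5, -4.4]
opening: 0.0593
grasp_force: 30.0
shift cm [ 0.22  0.04 11.  ] turn [-0.07  0.06 -0.1 ]
clock 5.6 tcp mm [625. 288. 150.] yaw -5.4 tilt 0.09 open 0.0593 grip 30.0 F [-0.3 -0.5 -4.4]
```

View pics/p1.png

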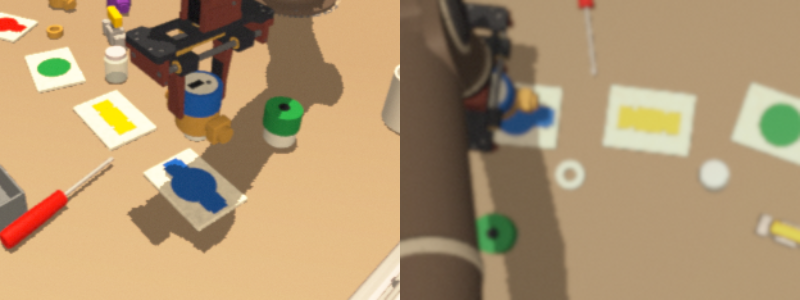

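The meter hangs level in the jaws above the blue board (about (200,110) on the left, board at (195,190)), so I lower it.

```bash
python3 -m crank '[[[0.1,0,3,0,0,0],[0.1,0,6,0,0,0],[0.1,0,8.5,0,0,0],[0.1,0,9.5,0,0,0],[0.1,0,9.5,0,0,0],[0.1,0,9.5,0,0,0]]]' | grep -E "force|opening";  python3 go.py 625.5 290 39.5 -5.3
```

```text
ft_force: [-0.2, -0.8, -4.2]
opening: 0.0598
grasp_force: 30.0
shift cm [-0.07 -0.1   1.76] turn [ 0.1  -0.07 -0.04]
clock 6.45 tcp mm [626.6 290.5  57.1] yaw -5.34 tilt 0.12 open 0.0598 grip 30.0 F [-0.2 -0.8 -4.2]
```

```bash
python3 -m crank '[[[-0.1,-0.1,1,0,0,0],[-0.1,-0.1,1.4,0,0,0],[-0.1,-0.1,1.7,0,0,0],[-0.1,-0.1,1.75,0,0,0],[-0.1,-0.1,1.75,0,0,0]]]' | grep -E "force|opening";  python3 go.py 625.5 290 39 -5.3
```

```text
ft_force: [-6.2, -2.4, 5.6]
opening: 0.0595
grasp_force: 30.0
shift cm [ 0.07  0.1  -0.  ] turn [-0.03 -0.01 -0.03]
clock 7.075 tcp mm [624.4 289.4  39. ] yaw -5.33 tilt 0.04 open 0.0595 grip 30.0 F [-6.2 -2.4  5.6]
```

Contact with the board; release and retreat, then look.

```bash
python3 -m crank '[[[0,0,0,0,0,0],[0,0,0,0,0,0],[0,0,0,0,0,0],[0,0,0,0,0,0],[0,0,0,0,0,0]]]' -1 | grep -E "force|opening"; python3 -m crank '[[[0,0,-2,0,0,0],[0,0,-5,0,0,0],[0,0,-9,0,0,0],[0,0,-12,0,0,0],[0,0,-12,0,0,0]]]' | grep -E "force|opening"; python3 go.py 446.2 -329 160 -0.5
```

```text
ft_force: [-0.9, 0.0, -0.0]
opening: 0.0878
grasp_force: 0.0
ft_force: [-0.3, 0.1, -0.1]
opening: 0.088
grasp_force: 0.0
shift cm [-6.331e+01 -1.219e+01 -4.000e-02] turn [ 0.31 -0.2  -4.84]
clock 8.325 tcp mm [626.5 290.  162.5] yaw -5.34 tilt 0.37 open 0.088 grip 0.0 F [-0.3  0.1 -0.1]
```

```bash
python3 -m crank '[[[-6,-1.2,0,0,0,-0.5],[-12,-2.3,0,0,0,-1],[-18,-3.5,0,0,0,-1.5],[-24,-4.6,0,0,0,-2],[-30,-5.8,0,0,0,-2.5],[-36,-6.9,0,0,0,-2.8],[-42,-8.1,0,0,0,-3],[-48,-9.2,0,0,0,-3.4],[-54,-10.4,0,0,0,-3.7],[-60,-11.6,0,0,0,-4],[-63.3,-12.2,0,0,0,-4],[-63.3,-12.2,0,0,0,-4],[-63.3,-12.2,0,0,0,-4],[-63.3,-12.2,0,0,0,-4]]]' -1 | grep -E "ee_pos"; python3 go.py 446.2 -329 31 -1.3
python3 - <<'E'
from m import *
d=snapshot("top");h=hsv(d);np.savez("top1.npz",**d)
k=big(cmask(h,'blue',45),(134,105,186,165));print(rect(d,k,.058))
m=((h[...,0]>8)&(h[...,0]<24)&(h[...,1]>118)&(h[...,2]>150)).astype(np.uint8)*255
w=[ray(d,pxs(big(m,b)),.036) for b in((134,120,150,155),(166,120,184,155))]
c=np.array([x.mean(0) for x in w])*1000;e=c[0]-c[1];print(c.round(1),c.mean(0),np.degrees(np.arctan2(-e[0],e[1])))
f=lambda i:cv2.resize(i,(400,400),interpolation=cv2.INTER_CUBIC)
cv2.imwrite("pics/p2.png",np.hstack([f(d["color"][100:180,120:200]),f(snapshot("scene")["color"][250:350,240:340])]))
E
```

```text
ee_pos: [0.4451, -0.3279, 0.1579]
shift cm [-0.12  0.12 12.69] turn [-0.01 -0.05  0.1 ]
clock 10.075 tcp mm [ 445.1 -327.9  157.9] yaw -1.2 tilt 0.05 open 0.0879 grip 0.0 F [ 0.5  1.  -1.6]
(array([621.9, 286.8]), array([54.1, 62.9]), 75.4)
[[626.9 335.1]
 [619.9 248.2]] [623.39070372 291.66235398] -4.657204413501177
```

View pics/p2.png

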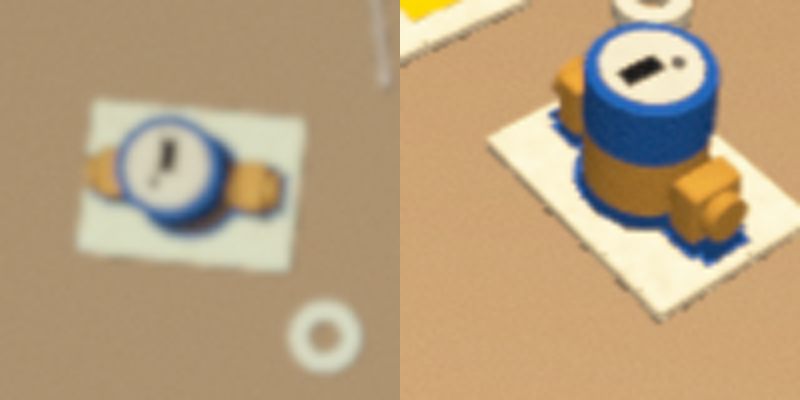

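Blue meter stands upright within its outline (dial near pixel (153,133), stubs on the bar), about 2 mm and 1° off at most. On to the red one.

```bash
python3 - <<'E'
from m import *
d=dict(np.load("top1.npz"));h=hsv(d)
w=((h[...,1]<45)&(h[...,2]>165)).astype(np.uint8)*255
k=big(w,(145,123,162,143));print(rect(d,k,.074),cv2.contourArea(k))
E
python3 -m crank '[[[-0.1,0.1,5,0,0,0],[-0.1,0.1,9,0,0,0],[-0.1,0.1,12,0,0,0],[-0.1,0.1,12.7,0,0,0],[-0.1,0.1,12.7,0,0,0],[-0.1,0.1,12.7,0,0,0]]]' -1 | grep -E "ee_pos|force"; python3 -m crank '[[[0,0,0,0,0,0],[0,0,0,0,0,0],[0,0,0,0,0,0],[0,0,0,0,0,0],[0,0,0,0,0,0],[0,0,0,0,0,0],[0,0,0,0,0,0]]]' 1|grep -E "force|opening";python3 go.py 446.2 -329 31 -1.3; python3 -m crank '[[[0,0,-3,0,0,0],[0,0,-7,0,0,0],[0,0,-11,0,0,0],[0,0,-12,0,0,0],[0,0,-12,0,0,0],[0,0,-12,0,0,0]]]' | grep -E "force|opening";  python3 go.py 607.1 -314 150 24.3
```

```text
(array([627.5, 289. ]), array([46.9, 52.5]), -88.4) 4212.5
ee_pos: [0.4462, -0.3309, 0.0324]
ft_force: [-0.3, -0.3, -0.5]
grasp_force: 0.0
ft_force: [-0.9, 0.9, 5.7]
opening: 0.0596
grasp_force: 30.0
shift cm [0.16 0.06 0.04] turn [ 0.03  0.   -0.03]
clock 11.8 tcp mm [ 445.6 -330.6   31.4] yaw -1.33 tilt 0.03 open 0.0596 grip 30.0 F [-0.9  0.9  5.7]
ft_force: [0.0, 0.1, -3.8]
opening: 0.0595
grasp_force: 30.0
shift cm [ 1.94 16.22 -0.12] turn [ -0.14  -0.11 -25.62]
clock 12.55 tcp mm [ 444.5 -329.7  149.2] yaw -1.32 tilt 0.18 open 0.0595 grip 30.0 F [ 0.   0.1 -3.8]
```

```bash
python3 -m crank '[[[0.3,3,0,0,0,-5],[0.8,7,0,0,0,-11],[1.3,11,0,0,0,-18],[1.8,15,0,0,0,-24],[1.9,16.2,0,0,0,-25.6],[1.9,16.2,0,0,0,-25.6],[1.9,16.2,0,0,0,-25.6],[1.9,16.2,0,0,0,-25.6]]]' | grep -E "force|opening";  python3 go.py 607.5 -315 58 24.3
```

```text
ft_force: [-0.1, 0.2, -5.5]
opening: 0.0596
grasp_force: 30.0
shift cm [0.04 0.13 9.32] turn [-0.02 -0.01 -0.14]
clock 13.55 tcp mm [ 606.6 -315.9  151.2] yaw 24.16 tilt 0.03 open 0.0596 grip 30.0 F [-0.1  0.2 -5.5]
```

```bash
python3 -m crank '[[[0,0.1,3,0,0,0],[0,0.1,6,0,0,0],[0,0.1,8.5,0,0,0],[0,0.1,9.3,0,0,0],[0,0.1,9.3,0,0,0],[0,0.1,9.3,0,0,0]]]' | grep -E "force|opening";  python3 go.py 607.5 -315 39.5 24.3
```

```text
ft_force: [-0.7, -0.1, -4.3]
opening: 0.0593
grasp_force: 30.0
shift cm [ 0.11 -0.15  2.01] turn [ 0.08  0.09 -0.04]
clock 14.3 tcp mm [ 609.3 -315.4   59.6] yaw 24.26 tilt 0.12 open 0.0593 grip 30.0 F [-0.7 -0.1 -4.3]
```

```bash
python3 -m crank '[[[0.05,-0.1,1,0,0,0],[0.05,-0.1,1.6,0,0,0],[0.05,-0.1,1.9,0,0,0],[0.05,-0.1,2,0,0,0],[0.05,-0.1,2,0,0,0]]]' | grep -E "force|opening";  python3 go.py 607.5 -315 39 24.3
```

```text
ft_force: [-4.2, 3.2, 7.5]
opening: 0.0597
grasp_force: 30.0
shift cm [-0.05  0.01  0.05] turn [ 0.   -0.06 -0.04]
clock 14.925 tcp mm [ 607.2 -314.6   39.5] yaw 24.26 tilt 0.06 open 0.0597 grip 30.0 F [-4.2  3.2  7.5]
```

```bash
python3 -m crank '[[[0,0,0,0,0,0],[0,0,0,0,0,0],[0,0,0,0,0,0],[0,0,0,0,0,0],[0,0,0,0,0,0]]]' -1 | grep -E "force|opening"; python3 -m crank '[[[0,0,-2,0,0,0],[0,0,-5,0,0,0],[0,0,-9,0,0,0],[0,0,-12,0,0,0],[0,0,-12,0,0,0],[0,0,-12,0,0,0]]]' | grep -E "force|opening"; python3 go.py 455.4 -106.6 160 -19.3
```

```text
ft_force: [-0.5, 0.4, -0.1]
opening: 0.0875
grasp_force: 0.0
ft_force: [0.6, -0.6, 0.0]
opening: 0.0874
grasp_force: 0.0
shift cm [25.21 -5.31 -0.17] turn [ 1.000e-02 -1.000e-02  4.357e+01]
clock 16.3 tcp mm [ 607.4 -314.6  158.3] yaw 24.27 tilt 0.02 open 0.0874 grip 0.0 F [ 0.6 -0.6  0. ]
```

```bash
python3 -m crank '[[[5,-1.1,0,0,0,9],[11,-2.3,0,0,0,18],[17,-3.6,0,0,0,28],[22,-4.6,0,0,0,37],[25.2,-5.3,0,0,0,43.6],[25.2,-5.3,0,0,0,43.6],[25.2,-5.3,0,0,0,43.6],[25.2,-5.3,0,0,0,43.6]]]' -1 | grep -E "ee_pos"; python3 go.py 455.4 -106.6 40 -19.3
python3 - <<'E'
from m import *
d=snapshot("top");h=hsv(d);np.savez("top2.npz",**d)
w=((h[...,1]<45)&(h[...,2]>165)).astype(np.uint8)*255
m=((h[...,0]>8)&(h[...,0]<24)&(h[...,1]>118)&(h[...,2]>150)).astype(np.uint8)*255
f=lambda i:cv2.resize(i,(400,400),interpolation=cv2.INTER_CUBIC)
cv2.imwrite("pics/p3.png",np.hstack([f(d["color"][105:185,330:410]),f(snapshot("scene")["color"][120:220,100:200])]))
E
```

```text
ee_pos: [0.456, -0.1079, 0.158]
shift cm [ 0.11 -0.11 11.8 ] turn [ 0.01  0.04 -0.06]
clock 17.3 tcp mm [ 456.  -107.9  158. ] yaw -19.36 tilt 0.04 open 0.0879 grip 0.0 F [ 0.1 -0.6 -0.2]
```

View pics/p3.png

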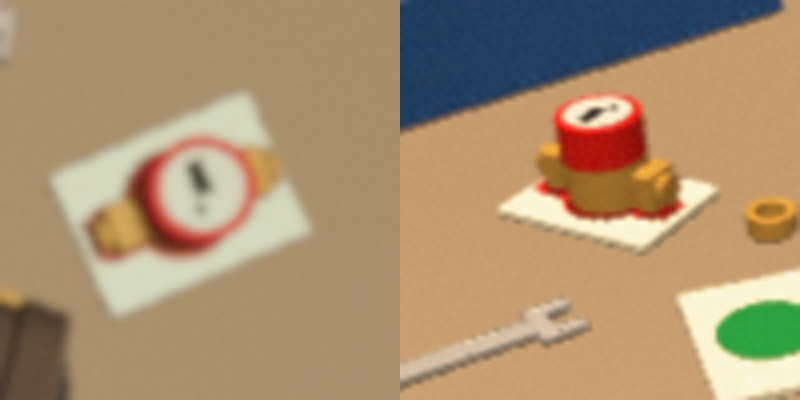

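Red meter upright on its red outline (dial around pixel (371,143)). I check its numbers and go down on the valve.

```bash
python3 - <<'E'
from m import *
d=dict(np.load("top2.npz"));h=hsv(d)
w=((h[...,1]<60)&(h[...,2]>165)).astype(np.uint8)*255
k=big(w,(361,133,380,152));print(rect(d,k,.074))
m=((h[...,0]>8)&(h[...,0]<24)&(h[...,1]>118)&(h[...,2]>150)).astype(np.uint8)*255
w=[ray(d,pxs(big(m,b)),.036) for b in((344,142,360,160),(376,130,390,148))]
c=np.array([x.mean(0) for x in w])*1000;e=c[0]-c[1];print(c.round(1),c.mean(0),np.degrees(np.arctan2(-e[0],e[1])))
E
python3 -m crank '[[[0.1,-0.1,5,0,0,0],[0.1,-0.1,9,0,0,0],[0.1,-0.1,11,0,0,0],[0.1,-0.1,11.8,0,0,0],[0.1,-0.1,11.8,0,0,0],[0.1,-0.1,11.8,0,0,0]]]' -1 | grep -E "ee_pos|force"; python3 -m crank '[[[0,0,0,0,0,0],[0,0,0,0,0,0],[0,0,0,0,0,0],[0,0,0,0,0,0],[0,0,0,0,0,0],[0,0,0,0,0,0],[0,0,0,0,0,0],[0,0,0,0,0,0],[0,0,0,0,0,0],[0,0,0,0,0,0]]]' 1|grep -E "force|opening";python3 go.py 455.4 -106.6 40 -19.3; python3 -m crank '[[[0,0,-3,0,0,0],[0,0,-7,0,0,0],[0,0,-11,0,0,0],[0,0,-12,0,0,0],[0,0,-12,0,0,0],[0,0,-12,0,0,0]]]' | grep -E "force|opening";  python3 go.py 618.7 95.5 160 -6.4
```

```text
(array([ 605.4, -312.9]), array([42.4, 42.7]), 0.7)
[[ 587.5 -274.5]
 [ 623.1 -353.3]] [ 605.30996632 -313.86619541] 24.308926371965384
ee_pos: [0.4557, -0.1059, 0.0409]
ft_force: [0.7, -0.3, -0.7]
grasp_force: 0.0
ft_force: [0.9, 0.3, -1.2]
opening: 0.0177
grasp_force: 30.0
shift cm [-0.08  0.07  0.01] turn [-0.01  0.   -0.03]
clock 19.4 tcp mm [ 455.  -105.6   40.1] yaw -19.33 tilt 0.01 open 0.0177 grip 30.0 F [ 0.9  0.3 -1.2]
ft_force: [-0.7, -0.1, -3.1]
opening: 0.0178
grasp_force: 30.0
shift cm [24.39  8.89 -0.16] turn [ -0.13   0.03 -12.92]
clock 20.15 tcp mm [ 454.1 -105.3  158.7] yaw -19.32 tilt 0.14 open 0.0178 grip 30.0 F [-0.7 -0.1 -3.1]
```

```bash
python3 -m crank '[[[4,1.5,0,0,0,-2],[9,3.3,0,0,0,-5],[14,5.1,0,0,0,-8],[19,6.9,0,0,0,-10.5],[23,8.4,0,0,0,-12.5],[24.4,8.9,0,0,0,-12.9],[24.4,8.9,0,0,0,-12.9],[24.4,8.9,0,0,0,-12.9],[24.4,8.9,0,0,0,-12.9]]]' | grep -E "force|opening";  python3 go.py 618.7 96.2 67 -6.4
```

```text
ft_force: [0.6, -0.3, -3.3]
opening: 0.018
grasp_force: 30.0
shift cm [ 0.25 -0.08  9.33] turn [-0.01  0.01 -0.16]
clock 21.275 tcp mm [619.2  93.6 160.3] yaw -6.56 tilt 0.02 open 0.018 grip 30.0 F [ 0.6 -0.3 -3.3]
```

```bash
python3 -m crank '[[[0.1,0,3,0,0,0],[0.1,0,6,0,0,0],[0.1,0,8.5,0,0,0],[0.1,0,9.3,0,0,0],[0.1,0,9.3,0,0,0],[0.1,0,9.3,0,0,0]]]' | grep -E "force|opening";  python3 go.py 618.7 96.2 48.3 -6.4
```

```text
ft_force: [0.1, 0.5, -3.0]
opening: 0.0176
grasp_force: 30.0
shift cm [-0.01 -0.2   2.01] turn [ 0.1  -0.04 -0.05]
clock 22.025 tcp mm [620.7  96.1  68.4] yaw -6.45 tilt 0.11 open 0.0176 grip 30.0 F [ 0.1  0.5 -3. ]
```

```bash
python3 -m crank '[[[0,-0.1,1,0,0,0],[0,-0.1,1.5,0,0,0],[0,-0.1,1.9,0,0,0],[0,-0.1,2,0,0,0],[0,-0.1,2,0,0,0]]]' | grep -E "force|opening";  python3 go.py 618.7 96.2 48.3 -6.4
```

```text
ft_force: [-3.7, 0.1, 7.7]
opening: 0.0178
grasp_force: 30.0
shift cm [-0.01  0.   -0.02] turn [-0.03 -0.04 -0.03]
clock 22.65 tcp mm [618.7  96.3  48.1] yaw -6.43 tilt 0.05 open 0.0178 grip 30.0 F [-3.7  0.1  7.7]
```

```bash
python3 -m crank '[[[0,0,0,0,0,0],[0,0,0,0,0,0],[0,0,0,0,0,0],[0,0,0,0,0,0],[0,0,0,0,0,0]]]' -1 | grep -E "force|opening"; python3 -m crank '[[[0,0,-2,0,0,0],[0,0,-5,0,0,0],[0,0,-9,0,0,0],[0,0,-12,0,0,0],[0,0,-12,0,0,0],[0,0,-12,0,0,0]]]' | grep -E "force|opening"; python3 go.py 449 306.5 160 90
```

```text
ft_force: [0.2, 0.4, -0.9]
opening: 0.0648
grasp_force: 0.0
ft_force: [-0.4, -0.3, -0.7]
opening: 0.0876
grasp_force: 0.0
shift cm [ 18.98 -19.2    0.74] turn [ 2.000e-02 -2.000e-02 -9.642e+01]
clock 24.025 tcp mm [618.6  96.4 167.3] yaw -6.42 tilt 0.02 open 0.0876 grip 0.0 F [-0.4 -0.3 -0.7]
```

```bash
python3 -m crank '[[[2,-2,0,0,0,-10],[4,-4,0.2,0,0,-20],[6,-6,0.3,0,0,-30],[8,-8,0.4,0,0,-40],[10,-10,0.5,0,0,-50],[12,-12,0.6,0,0,-60],[14,-14,0.7,0,0,-70],[16,-16,0.7,0,0,-80],[18,-18,0.7,0,0,-90],[19,-19.2,0.7,0,0,-96.4],[19,-19.2,0.7,0,0,-96.4],[19,-19.2,0.7,0,0,-96.4],[19,-19.2,0.7,0,0,-96.4]]]' -1 | grep -E "ee_pos"; python3 go.py 449 306.5 30 90
python3 - <<'E'
from m import *
d=snapshot("top");h=hsv(d);np.savez("top3.npz",**d)
k=big(cmask(h,'yellow',130),(205,120,245,160));print(rect(d,k,.065))
f=lambda i:cv2.resize(i,(400,400),interpolation=cv2.INTER_CUBIC)
cv2.imwrite("pics/p4.png",np.hstack([f(d["color"][100:180,185:265]),f(snapshot("scene")["color"][180:280,190:290])]))
E
```

```text
ee_pos: [0.4499, 0.3057, 0.1599]
shift cm [ 0.09  0.09 12.99] turn [-0.04 -0.01 -0.19]
clock 25.65 tcp mm [449.9 305.7 159.9] yaw 89.81 tilt 0.04 open 0.0878 grip 0.0 F [-0.2  0.2  0.2]
(array([619.7,  95.9]), array([14.4, 50.4]), -6.5)
```

View pics/p4.png

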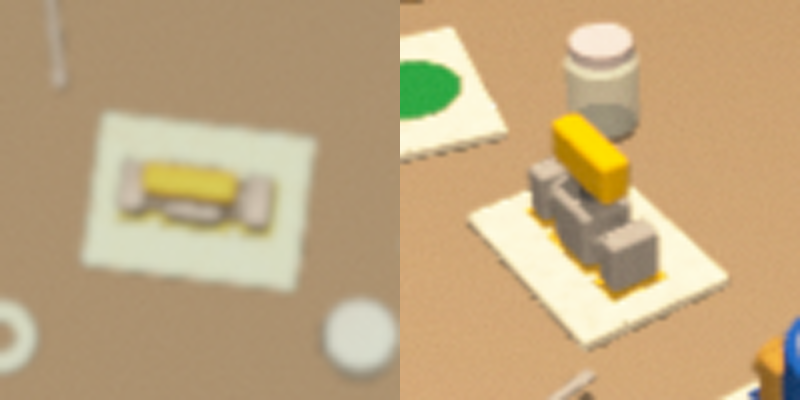

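Valve upright on the yellow outline at (619.7, 95.9), −6.5° against (618.7, 95.5), −6.4°; jar undisturbed. Next the filter.

```bash
python3 -m crank '[[[0.1,0.1,5,0,0,0],[0.1,0.1,9,0,0,0],[0.1,0.1,12,0,0,0],[0.1,0.1,13,0,0,0],[0.1,0.1,13,0,0,0],[0.1,0.1,13,0,0,0]]]' -1 | grep -E "ee_pos|force"; python3 -m crank '[[[0,0,0,0,0,0],[0,0,0,0,0,0],[0,0,0,0,0,0],[0,0,0,0,0,0],[0,0,0,0,0,0],[0,0,0,0,0,0],[0,0,0,0,0,0],[0,0,0,0,0,0]]]' 1|grep -E "force|opening";python3 go.py 449 306.5 30 90; python3 -m crank '[[[0,0,-3,0,0,0],[0,0,-7,0,0,0],[0,0,-11,0,0,0],[0,0,-13,0,0,0],[0,0,-13,0,0,0],[0,0,-13,0,0,0]]]' | grep -E "force|opening";  python3 go.py 614 -96.5 160 45
```

```text
ee_pos: [0.4492, 0.3081, 0.0314]
ft_force: [0.2, 0.3, -0.3]
grasp_force: 0.0
ft_force: [-0.9, -0.8, 5.3]
opening: 0.0575
grasp_force: 30.0
shift cm [-0.05 -0.13  0.04] turn [ 0.02  0.01 -0.03]
clock 27.5 tcp mm [448.5 307.8  30.4] yaw 89.97 tilt 0.02 open 0.0575 grip 30.0 F [-0.9 -0.8  5.3]
ft_force: [0.2, 0.6, -1.6]
opening: 0.058
grasp_force: 30.0
shift cm [-16.65 -40.35  -0.09] turn [-0.1  -0.05 44.98]
clock 28.25 tcp mm [447.7 307.1 158.8] yaw 89.98 tilt 0.11 open 0.058 grip 30.0 F [ 0.2  0.6 -1.6]
```

```bash
python3 -m crank '[[[-2,-4.8,0,0,0,5],[-4,-9.7,0,0,0,11],[-6,-14.6,0,0,0,17],[-8,-19.4,0,0,0,23],[-10,-24.2,0,0,0,29],[-12,-29.1,0,0,0,35],[-14,-34,0,0,0,40],[-16,-38.8,0,0,0,44],[-16.6,-40.4,0,0,0,45],[-16.6,-40.4,0,0,0,45],[-16.6,-40.4,0,0,0,45],[-16.6,-40.4,0,0,0,45]]]' | grep -E "force|opening";  python3 go.py 614 -96.5 57 45
```

```text
ft_force: [-0.2, -0.2, -2.2]
opening: 0.0577
grasp_force: 30.0
shift cm [-0.17 -0.15 10.3 ] turn [ 0.02 -0.06  0.14]
clock 29.75 tcp mm [613.9 -94.3 160. ] yaw 45.14 tilt 0.06 open 0.0577 grip 30.0 F [-0.2 -0.2 -2.2]
```

```bash
python3 -m crank '[[[-0.1,-0.1,3,0,0,0],[-0.1,-0.1,6,0,0,0],[-0.1,-0.1,9,0,0,0],[-0.1,-0.1,10.3,0,0,0],[-0.1,-0.1,10.3,0,0,0],[-0.1,-0.1,10.3,0,0,0]]]' | grep -E "force|opening";  python3 go.py 614 -96.5 38.5 45
```

```text
ft_force: [0.4, 0.6, -0.9]
opening: 0.0577
grasp_force: 30.0
shift cm [0.17 0.02 1.99] turn [ 0.07  0.07 -0.02]
clock 30.5 tcp mm [615.  -97.8  58.4] yaw 44.98 tilt 0.1 open 0.0577 grip 30.0 F [ 0.4  0.6 -0.9]
```

```bash
python3 -m crank '[[[0.1,0,1,0,0,0],[0.1,0,1.5,0,0,0],[0.1,0,1.9,0,0,0],[0.1,0,1.98,0,0,0],[0.1,0,1.98,0,0,0]]]' | grep -E "force|opening";  python3 go.py 614 -96.5 38.5 45
```

```text
ft_force: [-4.1, 0.6, 9.9]
opening: 0.0576
grasp_force: 30.0
shift cm [ 0.    0.1  -0.01] turn [ 0.02 -0.03 -0.04]
clock 31.125 tcp mm [613.3 -97.2  38.4] yaw 44.96 tilt 0.03 open 0.0576 grip 30.0 F [-4.1  0.6  9.9]
```

```bash
python3 -m crank '[[[0,0,0,0,0,0],[0,0,0,0,0,0],[0,0,0,0,0,0],[0,0,0,0,0,0],[0,0,0,0,0,0],[0,0,0,0,0,0]]]' -1 | grep -E "force|opening"; python3 -m crank '[[[0,0,-2,0,0,0],[0,0,-5,0,0,0],[0,0,-9,0,0,0],[0,0,-14,0,0,0],[-3,-3,-18,0,0,0],[-6,-6,-20,0,0,0],[-10,-10,-20,0,0,0],[-14,-14,-20,0,0,0],[-14,-14,-20,0,0,0],[-14,-14,-20,0,0,0]]]' | grep -E "ee_pos|force|opening"
python3 - <<'E'
from m import *
d=snapshot("top");h=hsv(d);s=snapshot("scene")
try:
    w=((h[...,1]<60)&(h[...,2]>165)).astype(np.uint8)*255
    print("jar",rect(d,big(w,(246,156,268,178)),.05))
    k=big(cmask(h,'green',75),(270,120,312,165));print("green",rect(d,k,.055))
except Exception as e:print(e)
cv2.imwrite("pics/p5.png",cv2.resize(d["color"][100:260,120:400],None,fx=2.8,fy=2.8))
cv2.imwrite("pics/p6.png",cv2.resize(s["color"][110:350,100:420],None,fx=2.4,fy=2.4))
E
```

```text
ft_force: [-0.2, 0.2, -0.1]
opening: 0.0875
grasp_force: 0.0
ee_pos: [0.6134, -0.2949, 0.2382]
ft_force: [0.9, 0.8, -0.0]
opening: 0.0881
grasp_force: 0.0
jar (array([536.5,  -1. ]), array([42.4, 44.3]), 0.8)
green (array([610.1, -95.4]), array([57.4, 66.2]), 72.2)
```

View pics/p5.png

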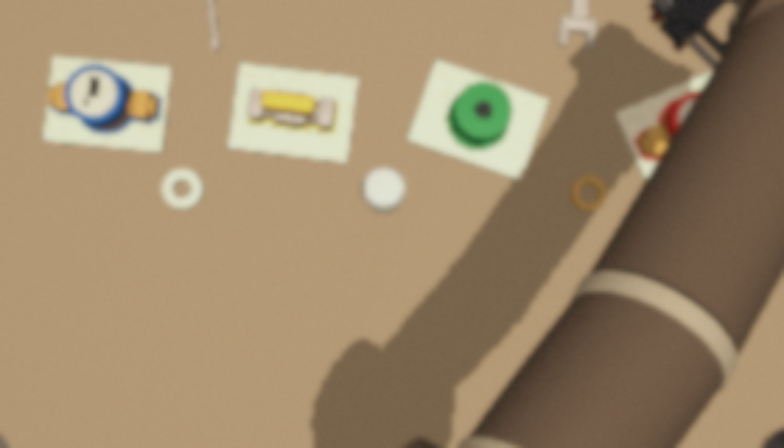

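View pics/p6.png

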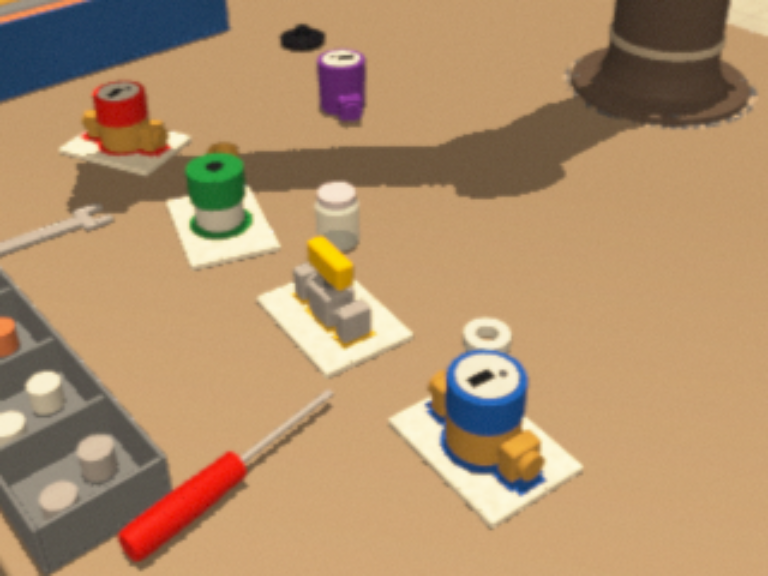

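All four parts stand upright on their own outlines, and the jar and purple meter are where they were. The filter cap's centre hole is at top pixel (292.9,139.3), which gives one last centring check.

```bash
python3 - <<'E'
from m import *
d=snapshot("top");h=hsv(d)
r=h[110*4:168*4,270*4:316*4];m=((h[...,2]<100)).astype(np.uint8)*255
k=big(m,(286,133,299,146));print("hole",rect(d,k,.070))
g=cmask(h,'green',75);p=pxs(big(g,(270,120,312,165)));print(ray(d,[p[p[:,1].argmin()]],.073)*1000)
s=snapshot("scene");hs=hsv(s);m=(hs[...,2]<75).astype(np.uint8)*255
k=big(m,(182,172,197,186));print("hole scene",rect(s,k,.073))
E
```

```text
hole (array([613.6, -98.3]), array([12.5, 12.6]), -89.3)
[[638.91524132 -95.07858495]]
hole scene (array([613.7, -97.9]), array([14. , 14.2]), 48.6)
```

Filter centre (613.6, −98) against the target (614, −96.5): about 1.5 mm off, which is good enough.

```bash
python3 -c "
from rig import bot
print(bot.hand_in())"
```

```text
the job is handed in; nothing more can be done
None
```

I set the blue meter, red meter, valve and filter bowl upright on their own boards, each within about 2 mm by camera, left the jar standing where it was, and handed the job in after about 33 s of the 128 s allowed; no verdict came back.

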